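# Clear and start the bench timer at the green bowl

### The job

The next casting job is the one at the green bowl: on the timer standing right at that bowl, press the white button to clear it and let it come back up, then press the red button to start it and let it come back up. Press gently with the fingertips, one button at a time, without shifting, tipping or lifting the timer. Leave the other timers, the bowl and the can untouched, and finish clear of everything.

Things in the scene. Friction and masses are not known exactly. Their poses are not given: they have to be found in the camera images.
- timer_green: The bench timer at the green bowl, the one to clear and start; identical to the others: grey box 80 deep (x) x 110 wide (y) x 28 high, 250 g nominal, standing loose on rubber; origin at the centre of its underside, z up; green display strip (1.5 mm raised) on its +x half, two push buttons on its -x half at x = -14: white at y = +28, red at y = -28 (own axes, mm). Its yaw is within about 0.35 rad of the world's. 
- green_clear (a joint): White clear button: Push button of the green bowl's timer, value in m: 0 up, grows to 0.008 fully down; sprung, starts to move at 1.8 N, 3.9 N half-way, 6 N at the bottom (a hard stop); counts as pressed past half-way; springs up by itself
- green_clear_top (a point): Centre of the upper face of the white clear button of the timer at the green bowl; the cap is 26 mm in diameter; its face stands 40 mm above the table when up (12 mm above the timer's top) and 32 mm when fully down, in a black collar 42 mm in diameter reaching 32 mm above the table. Moves with the cap
- green_start (a joint): Red start button: Push button of the green bowl's timer, value in m: 0 up, grows to 0.008 fully down; sprung, starts to move at 1.8 N, 3.9 N half-way, 6 N at the bottom (a hard stop); counts as pressed past half-way; springs up by itself
- green_start_top (a point): Centre of the upper face of the red start button of the timer at the green bowl; the cap is 26 mm in diameter; its face stands 40 mm above the table when up (12 mm above the timer's top) and 32 mm when fully down, in a black collar 42 mm in diameter reaching 32 mm above the table. Moves with the cap
- timer_can: Bystander timer, with the blue can on its near side; identical to the others: grey box 80 deep (x) x 110 wide (y) x 28 high, 250 g nominal, standing loose on rubber; origin at the centre of its underside, z up; green display strip (1.5 mm raised) on its +x half, two push buttons on its -x half at x = -14: white at y = +28, red at y = -28 (own axes, mm). Its yaw is within about 0.35 rad of the world's. 
- timer_lone: Bystander timer with nothing at it; identical to the others: grey box 80 deep (x) x 110 wide (y) x 28 high, 250 g nominal, standing loose on rubber; origin at the centre of its underside, z up; green display strip (1.5 mm raised) on its +x half, two push buttons on its -x half at x = -14: white at y = +28, red at y = -28 (own axes, mm). Its yaw is within about 0.35 rad of the world's. 
- can_clear (a joint): White button of the can's timer, to be left alone; value as for the other buttons
- can_start (a joint): Red button of the can's timer, to be left alone; value as for the other buttons
- lone_clear (a joint): White button of the lone timer, to be left alone; value as for the other buttons
- lone_start (a joint): Red button of the lone timer, to be left alone; value as for the other buttons
- bowl: Green plastic mixing bowl, 100 mm across the rim, 55 high, loose; origin at the centre of its underside. It stands 115 mm (centre to centre) from its timer, on that timer's button side (-x, towards the robot)
- can: Loose can with a blue label, 52 mm in diameter, 150 high; origin at the centre of its underside. It stands about 115 mm from the can's timer on that timer's -x side
Not all that is in view belongs to the job. What is shaped like the timer_green but pink or purple is not meant. There is more than one size of the bowl; the job needs the larger.

How it is judged:
On the way, in this order (a step that is already met when the one before it is completed fails the run):
1. the white button of the timer at the green bowl is pressed by the fingers past half-way (value of joint green_clear above 0.004 m and value of joint green_start below 0.0015 m and contact force between the fingers and timer_green above 0.5 N), for 0.05 s.
2. the white button is back up (value of joint green_clear below 0.0015 m), for 0.1 s.
3. then its red button is pressed by the fingers past half-way (value of joint green_start above 0.004 m and value of joint green_clear below 0.0015 m and contact force between the fingers and timer_green above 0.5 N), for 0.05 s.
4. the red button is back up (value of joint green_start below 0.0015 m), for 0.1 s.
At the end, for the whole second after the job is handed in: Both buttons of the timer at the green bowl have been pressed past half-way (4 mm), white then red, and all buttons are up (within 1.5 mm); that timer stands flat and at rest within 15 mm of its start; the other timers, the bowl and the can are upright within 10 mm of their starts (value of joint each of green_clear, green_start, can_clear, can_start, lone_clear, lone_start below 0.0015 m and distance of each of timer_can, timer_lone, bowl, can from where it was at the start of the episode below 0.01 m and distance of timer_green from where it was at the start of the episode below 0.015 m and angle between each of timer_green, can, bowl's own z axis and vertical below 0.1 rad and linear speed of timer_green below 0.02 m/s); the robot touches nothing.
It fails at once if both buttons of the timer are pressed at once (value of joint each of green_clear, green_start above 0.0025 m).
It fails at once if the timer at the green bowl is pressed harder than 25 N (contact force between any of the fingers, the arm and timer_green above 25 N).
It fails at once if that timer is lifted, tipped or shoved more than 15 mm (distance of timer_green from where it was at the start of the episode above 0.015 m or height (world z) of timer_green above 0.01 m or angle between timer_green's own z axis and vertical above 0.15 rad).
It fails at once if a button of another timer is pressed (value of joint any of can_clear, can_start, lone_clear, lone_start above 0.0025 m).
It fails at once if another timer, the bowl or the can is touched (over 1 N) or moved more than 10 mm (contact force between any of the fingers, the arm and timer_can above 1 N or contact force between any of the fingers, the arm and timer_lone above 1 N or contact force between any of the fingers, the arm and bowl above 1 N or contact force between any of the fingers, the arm and can above 1 N or distance of any of timer_can, timer_lone, bowl, can from where it was at the start of the episode above 0.01 m).
It also fails if it takes over 40 s, if anything falls off the work surface, if the arm or the gripper's body presses on something with over 40 N, if the wrist force passes 120 N, or if a joint passes its speed limit or range.

### The arm

A 7-joint arm with a two-finger parallel gripper is mounted at the origin on the work surface. World frame = base frame: x ahead of the robot, y to its left, z up, the work surface at z = 0. Lengths are in m, angles in rad, forces in N, time in s.
With the tool pointing down it reaches from about 0.425 to 0.925 m from the base axis. Payload 6.8 kg.
Tool frame: the origin (TCP) lies at the very end of the fingers, on their centre line; the grasp point (between the pads) lies 19 mm behind it; z points along the fingers, y is the line along which they close (so a half turn about z gives the same grasp; the last joint's range is limited). The gripper opens to 85 mm and grips with 20 to 120 N. Pads are 22 mm wide; open, the fingers measure 114 mm over their backs; the gripper's body (76 mm by 85 mm) begins 54 mm behind the grasp point. The pads swing forward as they close: fully open they stand 13 mm farther back than shut.
Start: joints at [1.047, 0.477, 0.022, 1.555, -0.011, 1.109, -0.083], TCP at [0.273, -0.617, 0.231] pointing down, gripper open.
Joint ranges: [-2.96, 2.96], [-0.34, 2.1], [-1.41, 1.46], [0.24, 2.44], [-1.37, 4.51], [0.17, 1.92], [-2.96, 2.96]. Speed limits (rad/s): [2.39, 2.39, 3.14, 3.14, 3.14, 3.14, 3.14].

### API

Orientations are given as a rotation vector (axis times angle).
In Python, from bench import r gives the robot as it stands.
- The arm moves only by the shell command python3 -m jog 'ROWS' [FORCE]. ROWS is JSON, a list of rows, each an object of numbers: "fingers": the finger opening in m, from 0 to 0.0854; "x", "y", "z": the shift along the tool's x, y, z in m; "rx", "ry", "rz": the turn, a rotation vector about the tool's x, y, z in degrees. In form: [{"fingers": .., "x": .., "y": .., "z": .., "rx": .., "ry": .., "rz": ..}, ...]. A call has 1 to 8 rows; each row shifts and turns the commanded pose from where the row before left it, along the tool's axes as they then stand; what a row does not reach is not made up. A row lasts 1/8 s, in which the tool goes at most 62.5 mm and 10.7 degrees, less where a joint would pass 70% of its speed; a pose out of reach is approached as far as the arm can. A call is refused whole if a number of a shift passes 0.0625 or a number of a turn 10.7, either way. A call with a gripper value outside its range is refused whole. The fingers move at their own pace and stop on an object; FORCE is the grip in N (left out, the last holds). Time passes only in rows, so rows that do not move let the fingers close. It gives the time, the measured TCP pose, the force, the opening and the grip force at its end, in the units of the state.
- r.get_obs(): the state, without advancing time (a new reading comes with each control period).
- r.grab_frame(name): name is "scene" or "top"; returns (picture, depth): 480x640x3 uint8, red, green, blue; 480x640 float32, m along the optical axis (not along the pixel's ray), 0 where there is no reading.
- r.get_calibration(name): a dict with "mtx" (3x3 intrinsics, pixels), "extrinsics" (4x4, takes a point from camera to world coordinates). Camera axes: x right, y down, z forward; pixel columns grow to the right and rows downward; lengths in m; the calibration is good to about 2 mm. A picture is of the moment at which its call begins. get_calibration takes no time and is no camera call.
- r.hand_in(): hands the job in; it is judged then, once.
Trained networks look in the newest picture that a camera, given by its name, has taken for a name from the list of things; names that differ only in an ending like _2 or _b are one class to them, and where a whole thing is asked for, a point or a joint stands for the part that bears it (a point fixed in the world has none). Each returns a list of dicts, best first, with "score" (0 to 1); they miss things now and then, are a little off and sometimes report something else, mostly with a low value. They report only what shows in the picture. A call takes as long as a camera call. They do not tell look-alikes from the thing itself.
- r.search_frame(target, camera): "xyz" ([x, y, z] in m, in world coordinates, good to about 4 mm: the middle of the surface that is visible of it).
- r.landmark_of(target, camera): "xyz" ([x, y, z] in m, in world coordinates, good to about 4 mm: a listed point, or the origin of a listed thing).
The state is a dict: "clock": time; "joints": joint angles; "qvel": joint speeds; "tau": joint torques, N m; "tcp_pos": TCP position; "orientation": TCP orientation; "contact_force": force on the tool from outside, world axes, zero at the start; "moment": the same for the moment, N m; "grip_width": finger opening in m; "gripper_force": force on a finger pad.
Only numpy, scipy, OpenCV 4.12 (cv2) and the standard library are available. Lean on these libraries where they do the work, as an engineer would, in place of code of your own. Each camera call takes 0.05 s, during which the arm holds its last target. There are 200 camera calls.

## Working session

There is one attempt and no reset: what is moved stays moved. The work goes in short steps, Python scripts to look and compute and a shell command to move; the robot and the scene stay as the last step left them, time stands still between calls to the robot, and variables do not carry over. Pictures are saved under pics/ and viewed, at most 10 in all, crops included, and the job is handed in when it is done.

```bash
mkdir -p pics; python3 - <<'E'
from bench import r
import cv2
for c in("scene","top"):
    p,d=r.grab_frame(c); cv2.imwrite(f"pics/{c}0.png",p[:,:,::-1])
    for t in("timer_green","green_clear_top","green_start_top","bowl","can"):
        print(c,t,[(round(q["score"],2),[round(v,3) for v in q["xyz"]]) for q in r.landmark_of(t,c)])
o=r.get_obs();print({k:o[k] for k in("clock","tcp_pos","orientation","contact_force","grip_width")})
E
```

```text
scene timer_green [(0.95, [0.385, -0.166, -0.0]), (0.92, [0.598, -0.01, -0.001]), (0.88, [0.713, -0.183, -0.003])]
scene green_clear_top [(0.8, [0.738, -0.168, 0.046]), (0.71, [0.363, -0.198, 0.047]), (0.51, [0.595, 0.025, 0.044])]
scene green_start_top [(0.62, [0.574, -0.035, 0.043]), (0.48, [0.688, -0.168, 0.043]), (0.43, [0.416, -0.171, 0.043])]
scene bowl [(0.86, [0.491, 0.018, -0.003]), (0.78, [0.326, 0.102, -0.005])]
scene can [(0.65, [0.473, 0.215, -0.003])]
top timer_green [(0.95, [0.713, -0.181, 0.004]), (0.82, [0.603, -0.014, 0.001]), (0.65, [0.38, -0.171, 0.004])]
top green_clear_top [(0.59, [0.369, -0.193, 0.044]), (0.53, [0.746, -0.167, 0.045]), (0.5, [0.593, 0.021, 0.043])]
top green_start_top [(0.76, [0.684, -0.166, 0.046]), (0.71, [0.416, -0.166, 0.046]), (0.53, [0.58, -0.033, 0.042])]
top bowl [(0.85, [0.329, 0.1, 0.002]), (0.59, [0.49, 0.025, 0.002])]
top can [(0.62, [0.471, 0.222, 0.001])]
{'clock': 0.6, 'tcp_pos': array([ 0.27265363, -0.61751799,  0.23132297]), 'orientation': array([3.07389088e+00, 6.48385334e-01, 5.56316234e-05]), 'contact_force': array([ 0.83816473, -0.41064529, -0.22949122]), 'grip_width': 0.0854956743439608}
```

View pics/top0.png

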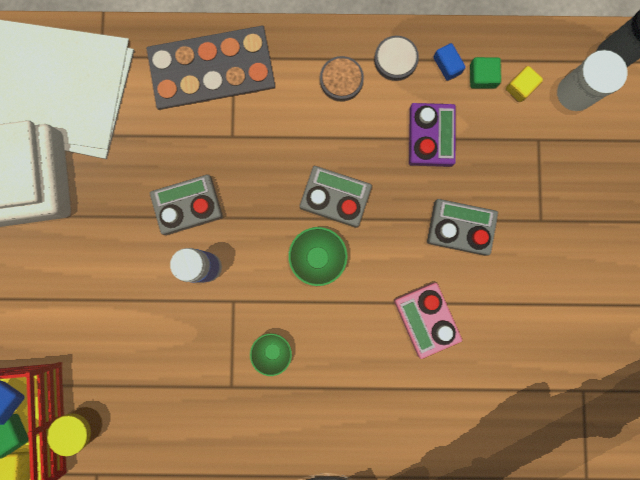

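View pics/scene0.png

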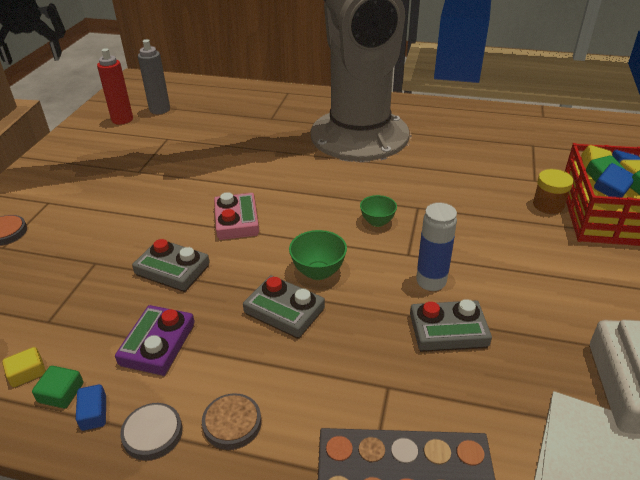

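The top view shows the larger green bowl at (318,256). Its timer is at (336,196), with the white button at (318,197) and the red at (349,208). Next I'll measure both caps by colour and depth.

```bash
cat > h.py <<'E'
from bench import r
import numpy as np
from scipy.spatial.transform import Rotation as R
def caps():
    W=np.array([.594,.023,.04]);Rd=np.array([.578,-.034,.04]); out={}
    for c in("top","scene"):
        p,d=r.grab_frame(c);k=r.get_calibration(c);M=k["mtx"];E=np.array(k["extrinsics"])
        v,u=np.mgrid[:480,:640]
        X=np.stack([(u-M[0][2])/M[0][0]*d,(v-M[1][2])/M[1][1]*d,d],-1)@E[:3,:3].T+E[:3,3]
        q=p.astype(int);lo,hi=q.min(-1),q.max(-1)
        red=(q[...,0]>110)&(q[...,1]<80)&(q[...,2]<80); wh=(lo>130)&(hi-lo<50)
        for n,g,m in(("white",W,wh),("red",Rd,red)):
            s=m&(d>0)&(np.hypot(X[...,0]-g[0],X[...,1]-g[1])<.025)&(X[...,2]>.034)&(X[...,2]<.05)
            P=X[s]; out[c,n]=(P[:,:2].min(0)+P[:,:2].max(0))/2
            print(c,n,len(P),P.mean(0).round(4),"mid",out[c,n].round(4),"ext",np.ptp(P,axis=0).round(3))
    return out
def goto(t,yaw):
    o=r.get_obs();Rm=R.from_rotvec(o["orientation"])
    print("tcp",o["tcp_pos"].round(4),"t",o["clock"],"F",o["contact_force"].round(2),"w",o["grip_width"])
    x=Rm.as_matrix()[:,0];print("toolx",x.round(3),"toolz",Rm.as_matrix()[:,2].round(3))
    print("shift tool",Rm.inv().apply(np.array(t)-o["tcp_pos"]).round(4))
    tgt=R.from_euler("z",yaw)*R.from_rotvec([np.pi,0,0])
    print("turn deg",np.degrees((Rm.inv()*tgt).as_rotvec()).round(1))
E
python3 - <<'E'
from h import *
o=caps()
w=o["top","white"];q=o["top","red"];print("dist",np.linalg.norm(w-q),"yaw",np.arctan2(-(w-q)[0],(w-q)[1]))
goto([*w,.1],np.arctan2(-(w-q)[0],(w-q)[1]))
E
```

```text
top white 161 [0.5964 0.0212 0.0432] mid [0.5964 0.0209] ext [0.023 0.024 0.013]
top red 170 [ 0.5792 -0.032   0.043 ] mid [ 0.5801 -0.0324] ext [0.024 0.024 0.014]
scene white 127 [0.5958 0.0224 0.0439] mid [0.5957 0.0217] ext [0.024 0.023 0.007]
scene red 126 [ 0.579  -0.0308  0.0438] mid [ 0.5784 -0.0318] ext [0.026 0.024 0.007]
dist 0.05579418004427491 yaw -0.29639001989064145
tcp [ 0.2727 -0.6175  0.2313] t 0.7 F [-0.17  0.58 -0.32] w 0.08517935421492022
toolx [0.915 0.404 0.   ] toolz [ 0. -0. -1.]
shift tool [ 0.554  -0.4533  0.1313]
turn deg [ 0.  -0.  40.8]
```

```bash
python3 -m jog '[{"fingers":0,"x":0.02,"y":-0.016},{"fingers":0,"x":0.045,"y":-0.037},{"fingers":0,"x":0.045,"y":-0.037},{"fingers":0,"x":0.045,"y":-0.037},{"fingers":0,"x":0.045,"y":-0.037},{"fingers":0,"x":0.045,"y":-0.037},{"fingers":0,"x":0.045,"y":-0.037},{"fingers":0,"x":0.045,"y":-0.037}]' 40
python3 -c "
from h import *
goto([.596,.0213,.2],-.296)"
```

```text
tcp [ 0.2727 -0.6175  0.2313] t 0.7 F [-0.17  0.58 -0.32] w 0.08517935421492022
toolx [0.915 0.404 0.   ] toolz [ 0. -0. -1.]
shift tool [ 0.5538 -0.4538  0.0313]
turn deg [ 0.  -0.  40.8]validation failed for argument at $[0]...
```

```bash
python3 -m jog '[{"fingers":0.0,"x":0.02,"y":-0.016,"z":0.0,"rx":0.0,"ry":0.0,"rz":0.0}]' 40
python3 -m jog '[{"fingers":0.0,"x":0.045,"y":-0.037,"z":0.0,"rx":0.0,"ry":0.0,"rz":0.0},{"fingers":0.0,"x":0.045,"y":-0.037,"z":0.0,"rx":0.0,"ry":0.0,"rz":0.0},{"fingers":0.0,"x":0.045,"y":-0.037,"z":0.0,"rx":0.0,"ry":0.0,"rz":0.0},{"fingers":0.0,"x":0.045,"y":-0.037,"z":0.0,"rx":0.0,"ry":0.0,"rz":0.0},{"fingers":0.0,"x":0.045,"y":-0.037,"z":0.0,"rx":0.0,"ry":0.0,"rz":0.0},{"fingers":0.0,"x":0.045,"y":-0.037,"z":0.0,"rx":0.0,"ry":0.0,"rz":0.0}]'
python3 -c "
from h import *
goto([.596,.0213,.2],-.296)"
```

```text
clock: 0.82
tcp_pos: [0.2828, -0.5961, 0.2312]
orientation: [3.074, 0.643, -0.002]
contact_force: [0.5, 0.2, 0.2]
grip_width: 0.0698
gripper_force: 0.0
clock: 1.58
tcp_pos: [0.4426, -0.281, 0.2317]
orientation: [3.073, 0.648, 0.001]
contact_force: [0.5, -0.0, -0.4]
grip_width: 0.0002
gripper_force: 0.0
tcp [ 0.4426 -0.281   0.2317] t 1.575 F [ 0.49 -0.05 -0.41] w 0.000248984002066382
toolx [0.915 0.404 0.001] toolz [ 0.001 -0.    -1.   ]
shift tool [ 0.2624 -0.2146  0.0317]
turn deg [ 0.  -0.  40.8]
```

```bash
python3 -m jog '[{"fingers":0.0,"x":0.045,"y":-0.037,"z":0.0,"rx":0.0,"ry":0.0,"rz":0.0},{"fingers":0.0,"x":0.045,"y":-0.037,"z":0.0,"rx":0.0,"ry":0.0,"rz":0.0},{"fingers":0.0,"x":0.045,"y":-0.037,"z":0.0,"rx":0.0,"ry":0.0,"rz":0.0},{"fingers":0.0,"x":0.045,"y":-0.037,"z":0.0,"rx":0.0,"ry":0.0,"rz":0.0},{"fingers":0.0,"x":0.045,"y":-0.037,"z":0.0,"rx":0.0,"ry":0.0,"rz":0.0},{"fingers":0.0,"x":0.02,"y":-0.01,"z":0.0,"rx":0.0,"ry":0.0,"rz":0.0}]'
python3 -m jog '[{"fingers":0.0,"x":0.0,"y":0.0,"z":0.0,"rx":0.0,"ry":0.0,"rz":10.0},{"fingers":0.0,"x":0.0,"y":0.0,"z":0.0,"rx":0.0,"ry":0.0,"rz":10.0},{"fingers":0.0,"x":0.0,"y":0.0,"z":0.0,"rx":0.0,"ry":0.0,"rz":10.0},{"fingers":0.0,"x":0.0,"y":0.0,"z":0.0,"rx":0.0,"ry":0.0,"rz":10.0},{"fingers":0.0,"x":0.0,"y":0.0,"z":0.0,"rx":0.0,"ry":0.0,"rz":0.0},{"fingers":0.0,"x":0.0,"y":0.0,"z":0.0,"rx":0.0,"ry":0.0,"rz":0.0}]'
python3 -c "
from h import *
goto([.596,.0213,.07],-.296)"
```

```text
clock: 2.33
tcp_pos: [0.5882, -0.0006, 0.2316]
orientation: [-3.07, -0.657, -0.002]
contact_force: [-0.6, -0.4, -0.9]
grip_width: 0.0
gripper_force: 0.0
clock: 3.08
tcp_pos: [0.5872, -0.0058, 0.2313]
orientation: [3.111, -0.438, 0.0]
contact_force: [0.2, -0.2, 0.0]
grip_width: 0.0001
gripper_force: 0.0
tcp [ 0.5872 -0.0058  0.2313] t 3.075 F [ 0.18 -0.19  0.05] w 0.00014832393486473937
toolx [ 0.961 -0.276  0.   ] toolz [ 0. -0. -1.]
shift tool [ 0.001  -0.0285  0.1613]
turn deg [ 0.  -0.   0.9]
```

```bash
python3 -m jog '[{"fingers":0.0,"x":0.001,"y":-0.0285,"z":0.0,"rx":0.0,"ry":0.0,"rz":1.0},{"fingers":0.0,"x":0.0,"y":0.0,"z":0.05,"rx":0.0,"ry":0.0,"rz":0.0},{"fingers":0.0,"x":0.0,"y":0.0,"z":0.05,"rx":0.0,"ry":0.0,"rz":0.0},{"fingers":0.0,"x":0.0,"y":0.0,"z":0.04,"rx":0.0,"ry":0.0,"rz":0.0},{"fingers":0.0,"x":0.0,"y":0.0,"z":0.02,"rx":0.0,"ry":0.0,"rz":0.0},{"fingers":0.0,"x":0.0,"y":0.0,"z":0.0,"rx":0.0,"ry":0.0,"rz":0.0},{"fingers":0.0,"x":0.0,"y":0.0,"z":0.0,"rx":0.0,"ry":0.0,"rz":0.0}]'
python3 - <<'E'
from h import *
import cv2
goto([.596,.0213,.045],-.296)
p,_=r.grab_frame("scene");cv2.imwrite("pics/s1.png",cv2.resize(p[180:380,190:440,::-1],(750,600)))
E
```

```text
clock: 3.95
tcp_pos: [0.5969, 0.0217, 0.0723]
orientation: [-3.106, 0.468, -0.002]
contact_force: [0.0, 0.6, 0.5]
grip_width: 0.0005
gripper_force: 0.0
tcp [0.5969 0.0217 0.0723] t 3.95 F [0.   0.63 0.48] w 0.0005079422668152749
toolx [ 0.956 -0.295  0.001] toolz [ 0.002  0.    -1.   ]
shift tool [-0.0008  0.0007  0.0273]
turn deg [-0.  -0.1 -0.2]
```

View pics/s1.png

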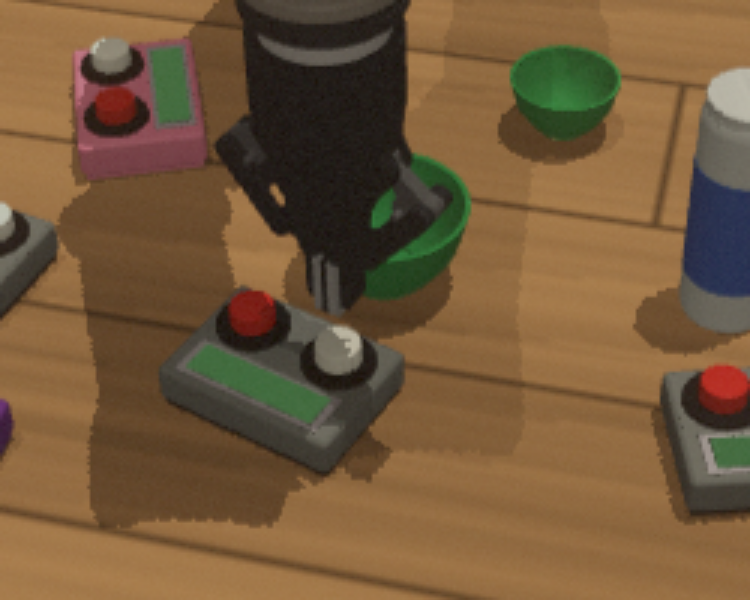

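The crop shows the closed fingertips (330,300) above the white cap (338,345), clear of the bowl. I'll descend in steps.

```bash
python3 -m jog '[{"fingers":0.0,"x":-0.001,"y":0.0005,"z":0.015,"rx":0.0,"ry":0.0,"rz":0.0},{"fingers":0.0,"x":0.0,"y":0.0,"z":0.014,"rx":0.0,"ry":0.0,"rz":0.0},{"fingers":0.0,"x":0.0,"y":0.0,"z":0.003,"rx":0.0,"ry":0.0,"rz":0.0},{"fingers":0.0,"x":0.0,"y":0.0,"z":0.002,"rx":0.0,"ry":0.0,"rz":0.0},{"fingers":0.0,"x":0.0,"y":0.0,"z":0.0,"rx":0.0,"ry":0.0,"rz":0.0}]'
python3 -m jog '[{"fingers":0.0,"x":0.0,"y":0.0,"z":0.002,"rx":0.0,"ry":0.0,"rz":0.0},{"fingers":0.0,"x":0.0,"y":0.0,"z":0.001,"rx":0.0,"ry":0.0,"rz":0.0},{"fingers":0.0,"x":0.0,"y":0.0,"z":0.0,"rx":0.0,"ry":0.0,"rz":0.0}]'
```

```text
clock: 4.62
tcp_pos: [0.5948, 0.0216, 0.0375]
orientation: [3.106, -0.469, -0.001]
contact_force: [-2.0, -0.3, 4.8]
grip_width: 0.0002
gripper_force: 2.6
clock: 5.0
tcp_pos: [0.5949, 0.0216, 0.0359]
orientation: [3.106, -0.469, -0.0]
contact_force: [-5.6, -0.8, 16.8]
grip_width: -0.0001
gripper_force: 8.4
```

The white button is down and slightly past enough force. Retracting.

```bash
python3 -m jog '[{"fingers":0.0,"x":0.0,"y":0.0,"z":-0.004,"rx":0.0,"ry":0.0,"rz":0.0},{"fingers":0.0,"x":0.0,"y":0.0,"z":-0.01,"rx":0.0,"ry":0.0,"rz":0.0},{"fingers":0.0,"x":0.0,"y":0.0,"z":-0.02,"rx":0.0,"ry":0.0,"rz":0.0},{"fingers":0.0,"x":0.0,"y":0.0,"z":0.0,"rx":0.0,"ry":0.0,"rz":0.0},{"fingers":0.0,"x":0.0,"y":0.0,"z":0.0,"rx":0.0,"ry":0.0,"rz":0.0}]'
python3 - <<'E'
from h import *
import cv2
try: caps()
except Exception as e: print(e)
goto([.579,-.0318,.07],-.296)
p,_=r.grab_frame("scene");cv2.imwrite("pics/s2.png",cv2.resize(p[180:380,190:440,::-1],(750,600)))
E
```

```text
clock: 5.62
tcp_pos: [0.5949, 0.0216, 0.0684]
orientation: [-3.106, 0.469, -0.0]
contact_force: [-0.5, -0.3, -0.9]
grip_width: -0.0002
gripper_force: 0.0
zero-size array to reduction operation minimum which has no identity
tcp [0.5946 0.0216 0.068 ] t 5.675 F [-0.06 -0.08 -0.18] w -6.950988687708895e-05
toolx [ 0.955 -0.295 -0.001] toolz [-0.001 -0.    -1.   ]
shift tool [ 0.0008  0.0556 -0.002 ]
turn deg [ 0.   0.  -0.2]
```

View pics/s2.png

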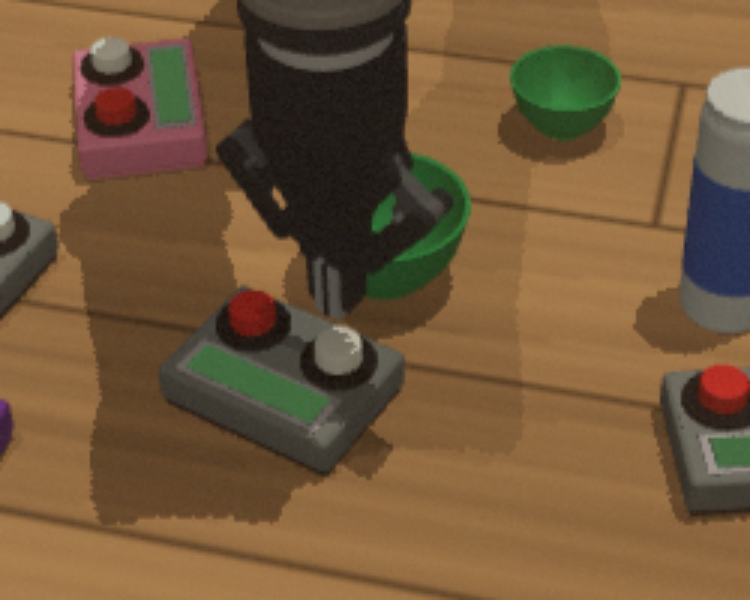

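The timer hasn't moved and the white cap is up again (338,345). Now the red button.

```bash
python3 -m jog '[{"fingers":0.0,"x":0.0005,"y":0.028,"z":0.0,"rx":0.0,"ry":0.0,"rz":0.0},{"fingers":0.0,"x":0.0,"y":0.0275,"z":0.0,"rx":0.0,"ry":0.0,"rz":0.0},{"fingers":0.0,"x":0.0,"y":0.0,"z":0.0,"rx":0.0,"ry":0.0,"rz":0.0},{"fingers":0.0,"x":0.0,"y":0.0,"z":0.012,"rx":0.0,"ry":0.0,"rz":0.0},{"fingers":0.0,"x":0.0,"y":0.0,"z":0.01,"rx":0.0,"ry":0.0,"rz":0.0},{"fingers":0.0,"x":0.0,"y":0.0,"z":0.005,"rx":0.0,"ry":0.0,"rz":0.0},{"fingers":0.0,"x":0.0,"y":0.0,"z":0.003,"rx":0.0,"ry":0.0,"rz":0.0},{"fingers":0.0,"x":0.0,"y":0.0,"z":0.0,"rx":0.0,"ry":0.0,"rz":0.0}]'
```

```text
clock: 6.72
tcp_pos: [0.5789, -0.0305, 0.0383]
orientation: [-3.106, 0.467, 0.001]
contact_force: [-2.1, 2.6, 5.0]
grip_width: -0.0
gripper_force: 2.3
```

```bash
python3 -m jog '[{"fingers":0.0,"x":0.0,"y":0.0,"z":0.001,"rx":0.0,"ry":0.0,"rz":0.0},{"fingers":0.0,"x":0.0,"y":0.0,"z":0.0,"rx":0.0,"ry":0.0,"rz":0.0}]'
python3 -m jog '[{"fingers":0.0,"x":0.0,"y":0.0,"z":-0.004,"rx":0.0,"ry":0.0,"rz":0.0},{"fingers":0.0,"x":0.0,"y":0.0,"z":-0.01,"rx":0.0,"ry":0.0,"rz":0.0},{"fingers":0.0,"x":0.0,"y":0.0,"z":-0.04,"rx":0.0,"ry":0.0,"rz":0.0},{"fingers":0.0,"x":0.0,"y":0.0,"z":-0.06,"rx":0.0,"ry":0.0,"rz":0.0},{"fingers":0.0,"x":0.0,"y":0.0,"z":-0.06,"rx":0.0,"ry":0.0,"rz":0.0},{"fingers":0.0,"x":0.0,"y":0.05,"z":0.0,"rx":0.0,"ry":0.0,"rz":0.0},{"fingers":0.0,"x":0.0,"y":0.06,"z":0.0,"rx":0.0,"ry":0.0,"rz":0.0},{"fingers":0.0,"x":0.0,"y":0.05,"z":0.0,"rx":0.0,"ry":0.0,"rz":0.0}]'
python3 - <<'E'
from h import *
import cv2
for c in("scene","top"):
    p,_=r.grab_frame(c);cv2.imwrite(f"pics/{c}9.png",p[:,:,::-1])
caps()
E
```

```text
clock: 6.98
tcp_pos: [0.5793, -0.0311, 0.0376]
orientation: [-3.106, 0.469, -0.001]
contact_force: [-1.3, 3.8, 5.0]
grip_width: 0.0001
gripper_force: 2.5
clock: 7.98
tcp_pos: [0.5304, -0.1878, 0.212]
orientation: [3.104, -0.472, 0.001]
contact_force: [-0.5, -0.3, -0.3]
grip_width: -0.0001
gripper_force: 0.0
top white 164 [0.5964 0.0212 0.0431] mid [0.5962 0.0209] ext [0.023 0.024 0.013]
top red 169 [ 0.5791 -0.0322  0.0431] mid [ 0.5791 -0.0323] ext [0.024 0.024 0.009]
scene white 129 [0.5957 0.0222 0.0436] mid [0.5953 0.022 ] ext [0.023 0.024 0.006]
scene red 131 [ 0.5791 -0.0306  0.0436] mid [ 0.5786 -0.031 ] ext [0.026 0.024 0.006]
```

View pics/scene9.png

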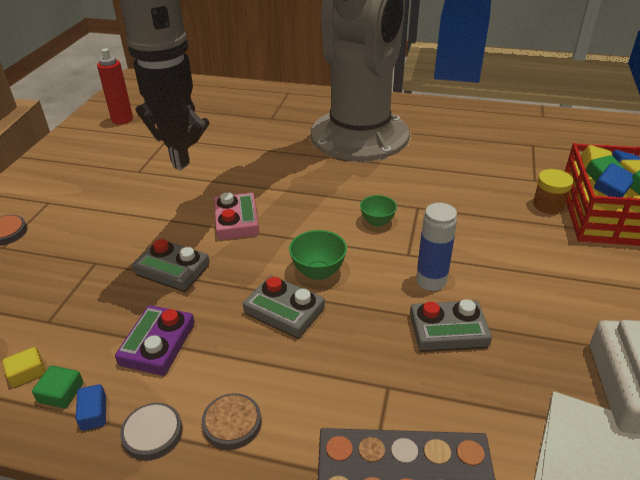

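The scene view shows the timer at (284,305), with both caps up and in the same place as at the start. The bowl, the can and the other timers haven't moved, and the gripper is clear at (175,150). Red went down about 6 mm: the force was 5 N, and the height sits within 2 mm of where white bottomed out. Handing in.

```bash
python3 -c "
from bench import r
print(r.hand_in())"
```

```text
the job is handed in; nothing more can be done
None
```

I pressed and released the white button, then the red one, on the timer at the green bowl, and handed the job in with the arm clear; nothing in the scene shifted in the last pictures, but the hand-in returned no verdict.

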